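# Moisture meter out of its foam and screen-up into the charging cradle

## Task

Free the yellow timber moisture meter from its tight foam cutout by raising its handle end first, so that its nose comes out from under the foam lip. Turn the meter over and lay it gently in the charging cradle, screen up and flat on the slope between the cheeks, with its steel nose down against the foot stop, then let go. Do not force the meter in the foam or the cradle, and leave the glue bottle, the dark offcut, the steel can, the blue jar and the cork sanding block where they are.

Things in the scene. Friction and masses are not known exactly. Their poses are not given: they have to be found in the camera images.
- meter_center (a point): Middle of the yellow body block, 110 (x) x 66 (y) x 28 (z) mm, of a loose hand-held moisture meter 186 mm long, 0.2 to 0.4 kg. Meter axes: x from handle to nose, z out of the screen. At the start it lies screen down in the foam (z into the slope, x down the slope). Its visible back has a plain grey plate, its other broad face a green screen and three round buttons.
- meter_grip (a point): Point on the black handle to pinch, 98 mm behind meter_center along -x, half-way through its thickness. The handle is 30 wide (y) x 18 thick (z) mm and runs from the body's shoulder (x = -55) to its end (x = -117). In the foam its last 44 mm, in the cradle its last 60 mm stick out past the top end of the stand, with empty space above and below.
- meter_nose (a point): End of the flat steel nose, 69 mm from meter_center along +x. The nose is 14 long x 40 wide x 8 thick mm, half-way through the body's thickness. Axes as meter_center.
- foam_seat (a point): Middle of the cutout's floor in the fixed foam. Axes: x straight down the 45 deg slope (mostly towards the robot's left), z square out of the slope. The floor is at z = 0; the meter's body lies on it, centre at x = 0, z = 14 mm. The cutout is 70 mm wide (y) with side walls 26 mm high; a wall at x = 55.5 mm, 8 mm high, stops the body's lower end.
- foam_lip (a point): Inner lower edge of the rigid foam lip over the nose, 60.5 mm down the slope and 20.5 mm above the floor; axes as foam_seat. The lip reaches 9 mm over the nose, so the meter cannot be lifted straight out. Handle end rising, turn the meter about its body's lower bottom edge (x = 55, z = 0 in foam_seat): it can turn about 12 deg before it meets the lip.
- foam_shoulder (a point): Top of the upper end of the cutout, between two foam shoulder blocks (x = -73 to -57.5 mm in foam_seat, 14 mm high) that stand either side of the handle, 34 mm apart, and stop the meter being drawn straight up the slope. With the handle end raised 8 deg or more the body clears them, and the meter can be drawn out along its own length, handle first. Axes as foam_seat.
- cradle_seat (a point): Middle of the bed of the fixed grey charging cradle. Axes: x straight down the 45 deg slope (mostly towards the robot's left), z square out of it. Bed x = -56 to 82 mm; cheeks 75 mm apart, 10 mm high; foot stop face at x = 70 mm, 24 mm high. Seated, the meter's centre is at x = 1, y = 0, z = 14 mm, its axes along these; it may slide down by itself or need a light push.
- meter: The meter as a body; same origin and axes as meter_center.
- foam_stand: Fixed wooden stand with dark foam on its 45 deg slope, 160 x 112 mm, about 160 mm high at its upper end (on the right); origin on the bench, foam_seat is 92 mm above it; yaw as the slope's direction.
- cradle: Fixed grey charging cradle, no moving parts, 160 x 88 mm, about 140 mm high at its upper end (on the right); origin on the bench, cradle_seat is 92 mm above it.
- glue: Bystander: white glue bottle, 60 mm dia, 170 high, origin under its base.
- offcut: Bystander: dark wood offcut 170 x 45 x 30 mm lying between the two stands.
- varnish: Bystander: steel can, 80 mm dia, 100 high, far side.
- jar: Bystander: blue open jar, 80 mm dia, 100 high.
- sanding_block: Bystander: cork block 100 x 60 x 35 mm on the right, origin under it.
Not all that is in view belongs to the job. Leave any orange look-alike of the cradle alone.

How it is judged:
By the outcome, as a careful person would: the job done as asked, in the order asked, and still so for the second after the job is handed in, with the robot touching nothing.
It also fails if it takes over 51 s, if anything falls off the work surface, if the arm or the gripper's body presses on something with over 40 N, if the wrist force passes 120 N, or if a joint passes its speed limit or range.

## Robot

A 6-joint arm with a two-finger parallel gripper is mounted at the origin on the work surface. World frame = base frame: x ahead of the robot, y to its left, z up, the work surface at z = 0. Lengths are in m, angles in rad, forces in N, time in s.
With the tool pointing down it reaches from about 0.275 to 1 m from the base axis. Payload 8.4 kg.
Tool frame: the origin (TCP) lies between the finger pads; the fingertips stand tips_ahead ahead of it and the grasp point (between the pads) lies 8 mm behind it (tips_ahead is the distance from the TCP to the fingertips, in m); z points along the fingers, y is the direction in which the jaws open and shut (so a half turn about z gives the same grasp; the last joint's range is limited). The gripper opens to 85 mm and grips with 20 to 120 N. Pads are 22 mm wide; open, the fingers measure 114 mm over their backs; the gripper's body (76 mm by 85 mm) begins 54 mm behind the grasp point. The pads swing forward as they close: fully open they stand 13 mm farther back than shut.
Start: joints at [-1.165, 0.353, 1.633, -0, 1.155, -0.002], TCP at [0.248, -0.574, 0.242] pointing down, gripper open.
Joint ranges: [-2.63, 2.63], [-0.92, 2.1], [0.06, 2.66], [-1.3, 4.44], [0, 2.69], [-3.02, 3.02]. Speed limits (rad/s): [2.22, 2.22, 2.79, 3.14, 3.14, 3.14].

## Interface

Orientations are given as a rotation vector (axis times angle).
In Python, from rig import sense, get_image, calibration, finish_job, tips_ahead gives the robot as it stands.
- The arm moves only by the tool move_arm, never from a script. Its argument "targets" is a list of rows, each an object with "dp": the shift along the tool's x, y, z in cm, a list of three; "roll": the turn about the tool's z in rad. A call has 1 to 12 rows; each row is the pose to reach, as a shift and turn from the pose measured when the call began, along the tool's axes at that moment; what a row does not reach only later rows make up. A row lasts 1/10 s, in which the tool goes at most 50 mm and 8.59 degrees, less where a joint would pass 70% of its speed; a pose out of reach is approached as far as the arm can. A call with a gripper value outside its range is refused whole. "claw" is the gripper's target within -1 to 1 (fully open at 1, half-way at 0, shut at -1), set as the call begins (left out, the last holds). The fingers move at their own pace and stop on an object; the grip force is fixed at half the most. Time passes only in rows, so rows that repeat a pose let the fingers close. It gives the time, the measured TCP pose, the force and the opening at its end, in the units of the state.
- sense(): the state, without advancing time (a new reading comes with each control period).
- get_image(name): name is "scene" or "top"; returns the picture (480x640x3 uint8, blue, green, red); there is no depth.
- calibration(name): a dict with "camera_matrix" (3x3 intrinsics, pixels), "xyz" and "rotation" of the camera in the world. Camera axes: x right, y up, looking along -z (the intrinsics and any distortion apply to the point x, -y, -z); pixel columns grow to the right and rows downward; lengths in m; the calibration is good to about 2 mm. A picture is of the moment at which its call begins. calibration takes no time and is no camera call.
- finish_job(): hands the job in, once; it reports no verdict.
The state is a dict: "t": time; "joints": joint angles; "joint_velocities": joint speeds; "effort": joint torques, N m; "tcp_pos": TCP position; "tool_rot": TCP orientation; "ft_force": force on the tool from outside, world axes, zero at the start; "ft_torque": the same for the moment, N m; "finger_gap": finger opening in m.
Only numpy, scipy, OpenCV 4.12 (cv2) and the standard library are available. Lean on these libraries where they do the work, as an engineer would, in place of code of your own. Each camera call takes 0.05 s, during which the arm holds its last target. There are 200 camera calls.

## Working session

There is one attempt and no reset: what is moved stays moved. The work goes in short steps, Python scripts to look and compute and a tool call to move; the robot and the scene stay as the last step left them, time stands still between calls to the robot, and variables do not carry over. Pictures are saved under pics/ and viewed, about 8 in all and at most 12, crops included, and the job is handed in when it is done.

Besides the shell and the picture viewer there is one more tool, called after "Emit:" by a JSON object that holds its "method" and its "body". move_arm: Moves the arm, as the interface text tells. Its arguments: {"type":"object","properties":{"targets":{"type":"array"},"claw":{"type":"number"}},"required":["targets"]}

```bash
ls; mkdir -p pics
python3 - <<'E'
from rig import *
import cv2, numpy as np
s=sense();print(s, tips_ahead if not callable(tips_ahead) else tips_ahead())
for n in("scene","top"):
    cv2.imwrite(f"pics/{n}0.png",get_image(n));print(n,calibration(n))
E
```

```text
pics
{'t': 0.0, 'joints': array([-1.16539553e+00,  3.53662120e-01,  1.63417832e+00,  3.50847468e-05,
        1.15520377e+00, -2.41422356e-03]), 'joint_velocities': array([ 0.00079333, -0.00117321, -0.00119881, -0.00086147,  0.00059251,
       -0.00045776]), 'effort': array([ 3.63979954e-03, -6.05250120e+01, -3.42062974e+01,  2.86829491e-04,
        9.28203663e-03, -3.58922534e-06]), 'tcp_pos': array([ 0.24768667, -0.57329368,  0.24153404]), 'tool_rot': array([-3.07511310e+00, -6.35853309e-01,  4.06754558e-04]), 'ft_force': array([ 0.10524459,  0.63469336, -0.85502966]), 'ft_torque': array([0.0333388 , 0.00940118, 0.0360357 ]), 'finger_gap': 0.08490756394953011} 0.011
scene {'camera_matrix': array([[589.56504153,   0.        , 322.34592947],
       [  0.        , 589.56504153, 245.75435653],
       [  0.        ,   0.        ,   1.        ]]), 'xyz': array([ 1.33551359, -0.30577225,  0.87967078]), 'rotation': array([0.74464483, 0.5359342 , 1.13265802])}
top {'camera_matrix': array([[593.85436235,   0.        , 311.0621013 ],
       [  0.        , 593.85436235, 239.98756301],
       [  0.        ,   0.        ,   1.        ]]), 'xyz': array([0.3152884 , 0.00413725, 1.29572042]), 'rotation': array([ 0.12870779, -0.1580312 , -1.58016333])}
```

View pics/scene0.png

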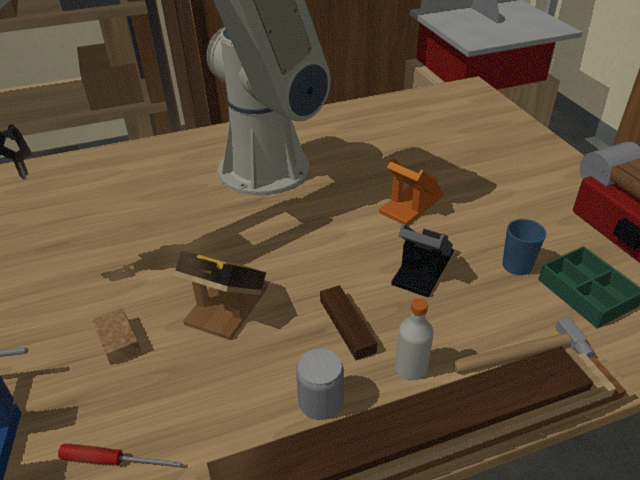

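View pics/top0.png

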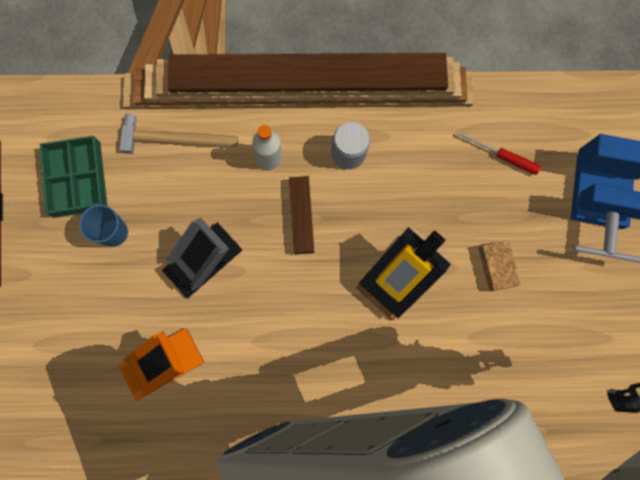

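Run:
```python
import cv2,numpy as np
t=cv2.imread('pics/top0.png');s=cv2.imread('pics/scene0.png')
c=lambda i,x,y,w,h:cv2.resize(i[y:y+h,x:x+w],(400,300),interpolation=cv2.INTER_CUBIC)
o=np.vstack([np.hstack([c(t,345,220,120,90),c(t,145,210,120,90)]),np.hstack([c(s,165,245,120,90),c(s,370,215,120,90)])])
cv2.imwrite('pics/crop.png',o)
```

```text
(no output)
```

View pics/crop.png

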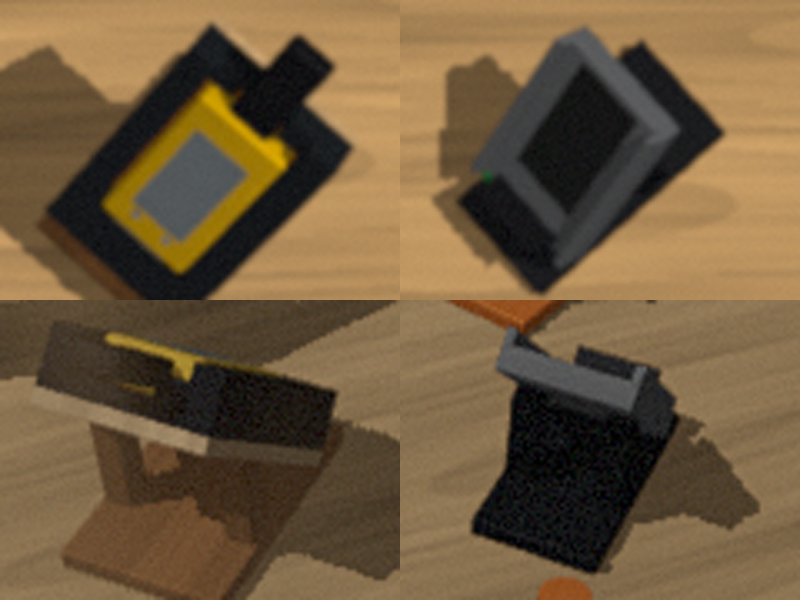

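```bash
cat > h.py <<'E'
import numpy as np, cv2
from scipy.spatial.transform import Rotation as R
from rig import *
def ray(cam,px):
    c=calibration(cam);p=np.array(px,float)
    d=np.linalg.inv(c['camera_matrix'])@np.r_[p,1]
    return c['xyz'],R.from_rotvec(c['rotation']).apply([d[0],-d[1],-d[2]])
def cast(cam,px,z):
    o,d=ray(cam,px);return o+d*(z-o[2])/d[2]
def proj(cam,P):
    c=calibration(cam);q=R.from_rotvec(c['rotation']).inv().apply(np.array(P)-c['xyz'])
    v=c['camera_matrix']@np.array([q[0],-q[1],-q[2]]);return v[:2]/v[2]
def frame(xy,yaw):
    d=np.array([np.cos(yaw),np.sin(yaw),0]);u=np.array([0,0,1.])
    X=(d-u)/2**.5;Z=(d+u)/2**.5;return np.r_[xy,.092],np.c_[X,np.cross(Z,X),Z]
E
python3 - <<'E'
from h import *
np.set_printoptions(precision=4,suppress=True)
k=.3
T=lambda x,y,ox,oy,z:cast('top',(ox+x*k+.0,oy+y*k),z)
print('meter')
a=[T(212,82,345,220,.1507),T(293,150,345,220,.1507),T(178,275,345,220,.0729),T(103,205,345,220,.0729)]
hz=lambda x,z:.092+(z-x)*.7071
h=[T(300,35,345,220,hz(-.117,.023)),T(333,68,345,220,hz(-.117,.023))]
for p in a+h:print(p)
D=lambda p,q:np.linalg.norm(p-q)
print(D(a[0],a[1]),D(a[2],a[3]),D(a[1],a[2]),D(a[0],a[3]),D(*h))
d=(a[2]+a[3]-a[0]-a[1])[:2];yw=np.arctan2(d[1],d[0]);print('yaw',yw)
c=sum(a)/4;u=np.array([np.cos(yw),np.sin(yw)]);print('seat',c[:2]-u*.0198,'z',c[2],'handle end ctr',sum(h)/2,'exp',c[:2]-u*.0198+u*.7071*(-.117+.023))
print('cradle')
b=[T(585-400,28,145,210,.139),T(678-400,130,145,210,.139),T(565-400,265,145,210,.055),T(80,170,145,210,.055)]
for p in b:print(p)
print(D(b[0],b[1]),D(b[2],b[3]),D(b[1],b[2]),D(b[0],b[3]))
g=[T(640-400,42,145,210,.01),T(722-400,130,145,210,.01),T(540-400,290,145,210,.01),T(60,197,145,210,.01)]
for p in g:print(p)
print('base ctr',sum(g)/4, D(g[0],g[1]),D(g[1],g[2]))
for q in(b,g):
  d=(q[2]+q[3]-q[0]-q[1])[:2];e=(q[0]-q[1])[:2];f=(q[3]-q[2])[:2];print('yaw',np.arctan2(d[1],d[0]),np.arctan2(e[1],e[0]),np.arctan2(f[1],f[0]))
E
```

```text
meter
[ 0.5145 -0.2104  0.1507]
[ 0.4735 -0.2561  0.1507]
[ 0.4073 -0.1983  0.0729]
[ 0.4514 -0.1534  0.0729]
[ 0.5341 -0.2545  0.191 ]
[ 0.5147 -0.2723  0.191 ]
0.06145487205289245 0.06288305145471723 0.1173443320191299 0.11524602108718088 0.026354250686895876
yaw 2.41624844660108
seat [ 0.4765 -0.2177] z 0.11180000000000001 handle end ctr [ 0.5244 -0.2634  0.191 ] exp [ 0.5262 -0.2618]
cradle
[0.5747 0.1999 0.139 ]
[0.5123 0.144  0.139 ]
[0.4419 0.2239 0.055 ]
[0.5026 0.2785 0.055 ]
0.08378612183227352 0.0817084668474168 0.1356515544299822 0.1357488783328514
[0.5937 0.1853 0.01  ]
[0.5339 0.1308 0.01  ]
[0.4305 0.2477 0.01  ]
[0.4918 0.301  0.01  ]
base ctr [0.5125 0.2162 0.01  ] 0.08092766568039211 0.15609759722966043
yaw 2.303271775520411 0.7305491001572777 0.7320167927867574
yaw 2.2940384431870937 0.7391899044862589 0.715330594207404
```

Run:
```python
from h import *
def box(o,A,xs,ys,zs):return [o+A@np.array([x,y,z]) for x in xs for y in ys for z in zs]
F=frame((.4765,-.2177),2.415);C=frame((.522,.196),2.302)
pts=box(*F,[-.055,.055],[-.033,.033],[.028])+box(*F,[-.117],[-.015,.015],[.005,.023])
ptc=box(*C,[-.056],[-.0375,.0375],[.01,0])+box(*C,[-.056],[-.044,.044],[.01])+box(*C,[.07,.082],[-.044,.044],[.024])
tiles=[]
for cam,(a,b) in(('top',((345,220),(145,210))),('scene',((165,245),(370,215)))):
    im=cv2.imread(f'pics/{cam}0.png');row=[]
    for (x,y),P in((a,pts),(b,ptc)):
        t=cv2.resize(im[y:y+90,x:x+120],(400,300),interpolation=cv2.INTER_CUBIC)
        for p in P:
            q=(proj(cam,p)-[x,y])/.3;cv2.circle(t,tuple(int(v) for v in q),3,(0,0,255),1)
        row.append(t)
    tiles.append(np.hstack(row))
cv2.imwrite('pics/ov.png',np.vstack(tiles))
```

```text
(no output)
```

View pics/ov.png

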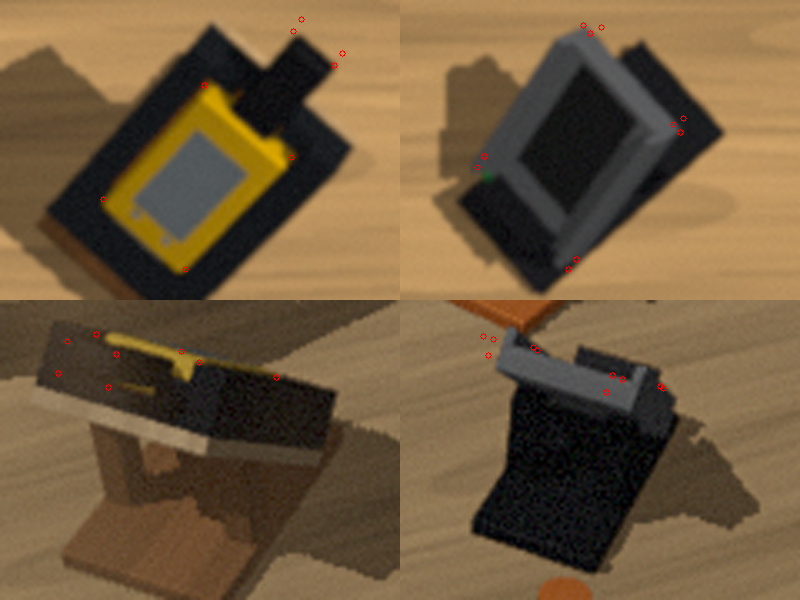

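Run:
```python
import cv2,numpy as np
t=cv2.imread('pics/top0.png');s=cv2.imread('pics/scene0.png')
f=lambda i:np.clip(255*(i/255.)**.55,0,255).astype('uint8')
c=lambda i,x,y,w,h:cv2.resize(f(i[y:y+h,x:x+w]),(400,300),interpolation=cv2.INTER_CUBIC)
o=np.vstack([np.hstack([c(t,395,225,60,45),c(t,160,215,80,60)]),np.hstack([c(s,170,245,80,60),c(s,395,220,60,45)])])
cv2.imwrite('pics/crop2.png',o)
```

```text
(no output)
```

View pics/crop2.png

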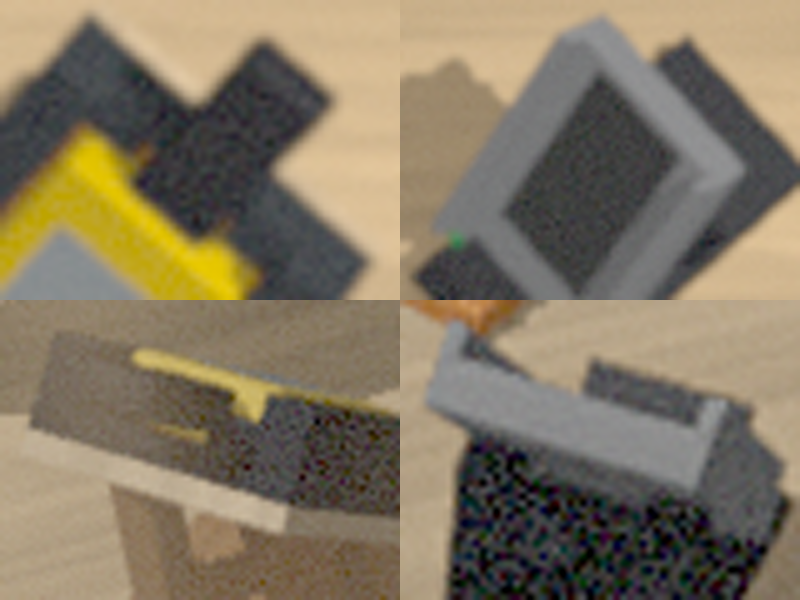

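Run:
```python
from h import *
np.set_printoptions(precision=4,suppress=True)
def tri(a,b):
    o1,d1=ray('top',a);o2,d2=ray('scene',b)
    s=np.linalg.lstsq(np.c_[d1,-d2],o2-o1,rcond=None)[0];p,q=o1+s[0]*d1,o2+s[1]*d2
    return (p+q)/2,np.linalg.norm(p-q)
t1=lambda x,y:(395+x/6.667,225+y/6.667)
t2=lambda x,y:(160+(x-400)/5,215+y/5)
s1=lambda x,y:(170+x/5,245+(y-300)/5)
s2=lambda x,y:(395+(x-400)/6.667,220+(y-300)/6.667)
for n,a,b in[('Lb',t2(745,172),s2(428,402)),('Rb',t2(600,15),s2(698,492)),('Lt',t2(700,192),s2(455,320)),('Rt',t2(563,38),s2(725,400)),
 ('mL',t1(255,285),s1(135,355)),('mR',t1(83,125),s1(265,390)),('foamL',t1(370,262),s1(55,332)),('foamR',t1(92,15),s1(300,400))]:
    print(n,*tri(a,b))
```

```text
Lb [0.5162 0.1479 0.1166] 0.0049611240830492375
Rb [0.5815 0.2062 0.1149] 0.002597657366913587
Lt [0.5048 0.1621 0.136 ] 0.002805044989961669
Rt [0.5681 0.2184 0.1361] 0.005205405620197616
mL [ 0.469  -0.2532  0.1491] 0.007307924280312955
mR [ 0.5152 -0.2083  0.1556] 0.0020099162938973583
foamL [ 0.4723 -0.2808  0.172 ] 0.00877912888629197
foamR [ 0.5451 -0.2045  0.1749] 0.0067198276370725426
```

```bash
cat >> h.py <<'E'
def to(p,az=None):
    """print move for TCP to p with tool y azimuth az (rad)"""
    s=sense();M=R.from_rotvec(s['tool_rot']).as_matrix()
    a=np.arctan2(M[1,1],M[0,1]);r=0 if az is None else (a-az+np.pi)%(2*np.pi)-np.pi
    print('dp cm',np.round(100*M.T@(np.array(p)-s['tcp_pos']),2),'roll %.3f'%r,'az now %.3f'%a)
SF,YF=np.array([.477,-.2175]),2.39
SC,YC=np.array([.513,.2165]),2.300
def pt(S,yaw,x,y,z):
    o,A=frame(S,yaw);return o+A@np.array([x,y,z])
E
python3 - <<'E'
from h import *
T=lambda x,y,z:cast('top',(345+x*.3,220+y*.3),z)
a,b,c=T(212,25,.162),T(350,150,.162),T(48,212,.065)
print(a,b,c,np.arctan2(*(a-b)[1::-1])+np.pi/2,np.arctan2(*(c-a)[1::-1]))
# inner handle edges lines: (265,38)->end vs base
g=pt(SF,YF,-.102,0,.014);print(g)
to(g+[0,0,.055-.005],YF-1.5*np.pi)
E
```

```text
[ 0.54649256 -0.20978616  0.162     ] [ 0.47149271 -0.28673099  0.162     ] [ 0.44833053 -0.1198811   0.065     ] 2.3689943494782386 2.4000707006271282
[ 0.52246202 -0.2599877   0.17402439]
dp cm [ 37.65 -17.87   1.79] roll 1.159 az now -1.163
```

Emit:
{"method": "move_arm", "body": {"targets": [{"dp":[37.6,-17.9,1.8],"roll":1.16},{"dp":[37.6,-17.9,1.8],"roll":1.16},{"dp":[37.6,-17.9,1.8],"roll":1.16},{"dp":[37.6,-17.9,1.8],"roll":1.16},{"dp":[37.6,-17.9,1.8],"roll":1.16},{"dp":[37.6,-17.9,1.8],"roll":1.16},{"dp":[37.6,-17.9,1.8],"roll":1.16},{"dp":[37.6,-17.9,1.8],"roll":1.16},{"dp":[37.6,-17.9,1.8],"roll":1.16},{"dp":[37.6,-17.9,1.8],"roll":1.16},{"dp":[37.6,-17.9,1.8],"roll":1.16},{"dp":[37.6,-17.9,1.8],"roll":1.16}], "claw": 1}}

```text
t: 1.3
tcp_pos: [0.5213, -0.2603, 0.2236]
tool_rot: [-2.922, 1.153, 0.002]
ft_force: [0.1, 0.3, 0.4]
finger_gap: 0.0857
```

Run:
```python
from h import *
a=get_image('scene')[190:310,140:300];b=get_image('top')[190:310,350:510]
f=lambda i:cv2.resize(np.clip(255*(i/255.)**.6,0,255).astype('uint8'),(400,300),interpolation=cv2.INTER_CUBIC)
cv2.imwrite('pics/p6.png',np.hstack([f(a),f(b)]))
to(pt(SF,YF,-.102,0,.014)-[0,0,.005],YF-1.5*np.pi);print(sense()['t'],sense()['ft_force'])
```

```text
dp cm [ 0.05 -0.15  5.48] roll -0.002 az now -2.324
1.4 [-0.11511042  0.71479485 -0.94672127]
```

View pics/p6.png

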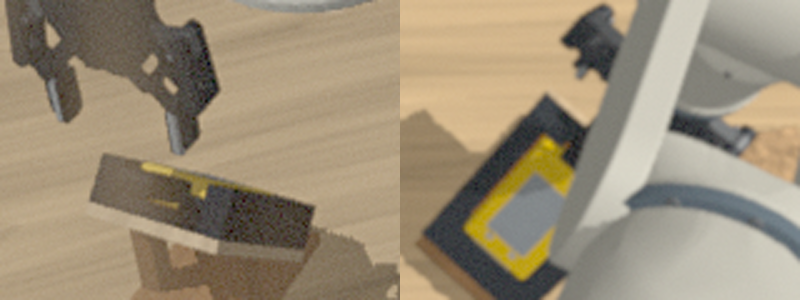

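Run:
```python
from h import *
s=sense();p=s['tcp_pos']+[0,0,-.011]
e=np.array([np.cos(YF+1.5708),np.sin(YF+1.5708),0])
for q in(p,p+e*.043,p-e*.043):print('tips',(proj('scene',q)-[140,190])*2.5,(proj('top',q)-[350,190])*2.5+[400,0])
for x,y,z in((-.117,.015,.023),(-.117,-.015,.023),(-.117,.015,.005),(-.117,-.015,.005),(-.055,.033,.028),(-.055,-.033,.028)):
    q=pt(SF,YF,x,y,z);print(x,y,(proj('scene',q)-[140,190])*2.5,(proj('top',q)-[345,220])/.3)
```

```text
tips [126.888561   145.04262956] [628.3660787  112.52730061]
tips [ 74.96638854 130.16482118] [672.66464482 150.82339035]
tips [180.14875078 160.30383416] [584.44148941  74.55451368]
-0.117 0.015 [111.89314279 167.74182141] [335.6053493   66.96037944]
-0.117 -0.015 [148.2393234  178.39483716] [295.39772629  32.18783287]
-0.117 0.015 [104.91927909 192.27270222] [344.38102841  54.92369518]
-0.117 -0.015 [141.22587794 203.14878394] [304.65269912  20.6217572 ]
-0.055 0.033 [135.16030218 163.16585532] [290.98415499 158.63739428]
-0.055 -0.033 [211.60256125 185.36065654] [205.43471893  83.84716078]
```

```bash
sed -i 's/^SF,YF=.*/SF,YF=np.array([.4748,-.2155]),2.387/' h.py
python3 - <<'E'
from h import *
to(pt(SF,YF,-.102,0,.014)-[0,0,.005],YF-1.5*np.pi)
E
```

```text
dp cm [-0.25 -0.13  5.48] roll 0.001 az now -2.324
```

Emit:
{"method": "move_arm", "body": {"targets": [{"dp":[-0.2,-0.1,2]},{"dp":[-0.2,-0.1,3.5]},{"dp":[-0.2,-0.1,4.5]},{"dp":[-0.2,-0.1,5.2]},{"dp":[-0.2,-0.1,5.5]},{"dp":[-0.2,-0.1,5.5]}]}}

```text
invalid input
```

Emit:
{"method": "move_arm", "body": {"targets": [{"dp":[0,0,0]},{"dp":[0,0,0]},{"dp":[0,0,0]},{"dp":[0,0,0]}], "claw": -0.14}}

```text
invalid input
```

Run:
```python
from h import *
a=get_image('scene')[200:290,150:270]
print(sense()['finger_gap'],sense()['ft_force'])
f=lambda i:cv2.resize(np.clip(255*(i/255.)**.6,0,255).astype('uint8'),(800,600),interpolation=cv2.INTER_CUBIC)
cv2.imwrite('pics/p7.png',f(a))
```

```text
0.08501188924616851 [0.29897083 0.76184967 1.02494477]
```

View pics/p7.png

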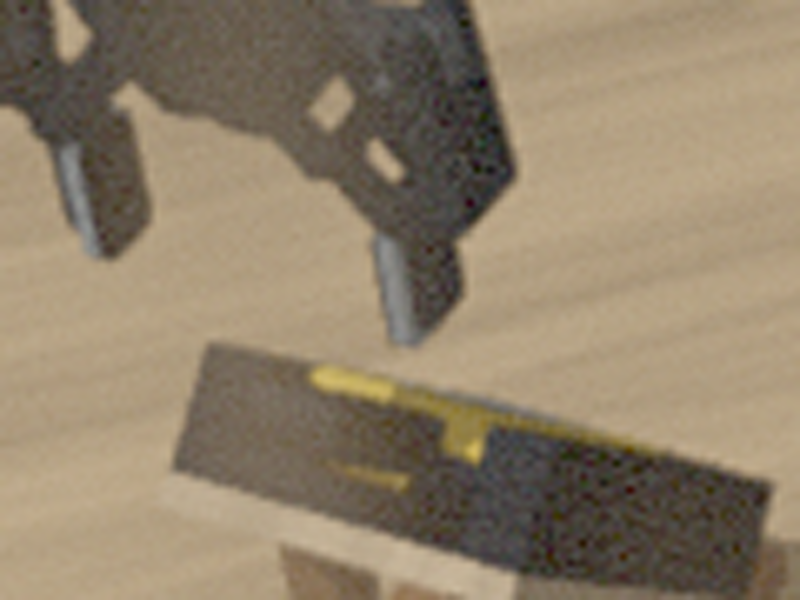

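Emit:
{"method": "move_arm", "body": {"targets": [{"dp":[-0.2,-0.1,2],"roll":0},{"dp":[-0.2,-0.1,3.5],"roll":0},{"dp":[-0.2,-0.1,4.5],"roll":0},{"dp":[-0.2,-0.1,5.2],"roll":0},{"dp":[-0.2,-0.1,5.5],"roll":0},{"dp":[-0.2,-0.1,5.5],"roll":0}]}}

```text
t: 2.05
tcp_pos: [0.5203, -0.2587, 0.1686]
tool_rot: [-2.92, 1.156, 0.002]
ft_force: [-1.1, 0.8, 0.6]
finger_gap: 0.0855
```

Emit:
{"method": "move_arm", "body": {"targets": [{"dp":[0,0,0],"roll":0},{"dp":[0,0,0],"roll":0},{"dp":[0,0,0],"roll":0},{"dp":[0,0,0],"roll":0}], "claw": -0.14}}

```text
t: 2.45
tcp_pos: [0.5205, -0.2588, 0.1689]
tool_rot: [-2.921, 1.156, 0.001]
ft_force: [0.2, 0.5, 0.3]
finger_gap: 0.0367
```

Run:
```python
from h import *
a=get_image('scene')[200:290,150:270]
print(sense()['finger_gap'],sense()['ft_force'],sense()['tcp_pos'])
f=lambda i:cv2.resize(np.clip(255*(i/255.)**.6,0,255).astype('uint8'),(800,600),interpolation=cv2.INTER_CUBIC)
cv2.imwrite('pics/p8.png',f(a))
```

```text
0.036391899490981296 [ 0.47568354 -0.50819488  0.20298179] [ 0.52042156 -0.25876258  0.16884989]
```

View pics/p8.png

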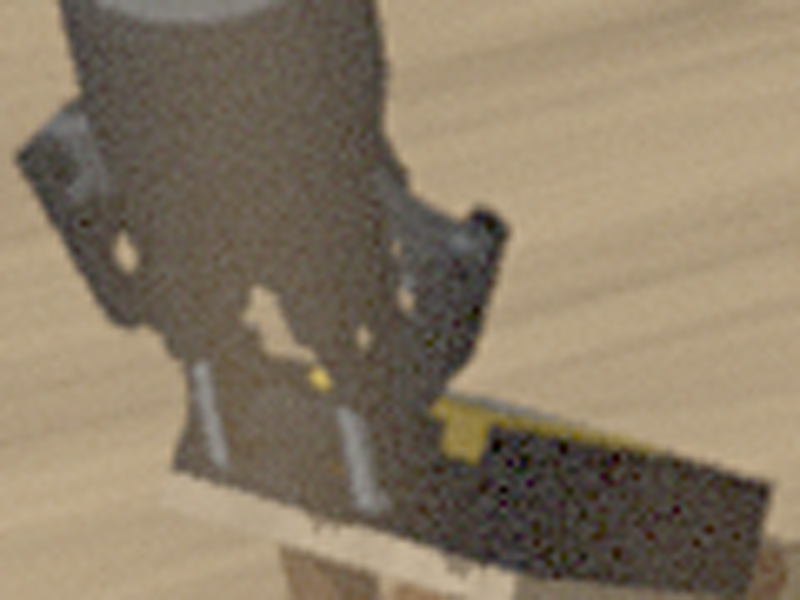

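Emit:
{"method": "move_arm", "body": {"targets": [{"dp":[0,0,0],"roll":0},{"dp":[0,0,0],"roll":0},{"dp":[0,0,0],"roll":0}], "claw": -0.5}}

```text
t: 2.8
tcp_pos: [0.5204, -0.2587, 0.1691]
tool_rot: [-2.921, 1.155, 0.002]
ft_force: [-2.1, 0.4, 3.4]
finger_gap: 0.0289
```

Run:
```python
from h import *
s=sense();M=R.from_rotvec(s['tool_rot']).as_matrix()
print(s['finger_gap'],M.T@s['ft_force'],s['ft_torque'],s['tcp_pos'])
# arc about pivot (55,0): shifts in (-u -> tool x, z)
g=np.array([-.102-.055,.014])
for d in(2,4,6,8,10):
    a=np.radians(d);c,n=np.cos(a),np.sin(a)
    # handle rises: (x,z)->(x c + z n, -x n + z c)
    q=np.array([g[0]*c+g[1]*n,-g[0]*n+g[1]*c])-g
    print(d,'toolx %.2f toolz %.2f'%(-100*(q[0]+q[1])*.7071,-100*(q[1]-q[0])*.7071))
```

```text
0.028934286401565857 [-1.80305658  1.1090881  -3.38299589] [0.1174499  0.23699485 0.01732965] [ 0.5204258  -0.25872991  0.16906581]
2 toolx -0.43 toolz -0.35
4 toolx -0.87 toolz -0.68
6 toolx -1.32 toolz -0.99
8 toolx -1.78 toolz -1.29
10 toolx -2.25 toolz -1.57
```

Emit:
{"method": "move_arm", "body": {"targets": [{"dp":[-0.2,0,-0.18],"roll":0},{"dp":[-0.43,0,-0.35],"roll":0},{"dp":[-0.65,0,-0.52],"roll":0},{"dp":[-0.87,0,-0.68],"roll":0}]}}

```text
t: 3.2
tcp_pos: [0.5144, -0.2531, 0.1762]
tool_rot: [-2.921, 1.156, -0.001]
ft_force: [2.4, -1.3, -1.9]
finger_gap: 0.0289
```

Emit:
{"method": "move_arm", "body": {"targets": [{"dp":[-0.22,0,-0.15],"roll":0},{"dp":[-0.45,0,-0.31],"roll":0},{"dp":[-0.68,0,-0.46],"roll":0},{"dp":[-0.91,0,-0.61],"roll":0},{"dp":[-1.15,0,-0.75],"roll":0},{"dp":[-1.38,0,-0.89],"roll":0},{"dp":[-1.38,0,-0.89],"roll":0}]}}

```text
t: 3.9
tcp_pos: [0.5045, -0.2437, 0.1856]
tool_rot: [-2.921, 1.155, -0.002]
ft_force: [2.8, -3.8, 1.1]
finger_gap: 0.0293
```

Run:
```python
from h import *
a=get_image('scene')[200:290,150:270];b=get_image('top')[200:290,350:470]
s=sense();print(s['finger_gap'],s['ft_force'],s['ft_torque'],s['tcp_pos'])
f=lambda i:cv2.resize(np.clip(255*(i/255.)**.6,0,255).astype('uint8'),(400,300),interpolation=cv2.INTER_CUBIC)
cv2.imwrite('pics/p9.png',np.hstack([f(a),f(b)]))
```

```text
0.029243062896244974 [ 3.25543718 -3.45186086  1.99945477] [-0.87164576 -0.78105566  0.05863281] [ 0.5046746  -0.24376637  0.18545072]
```

View pics/p9.png

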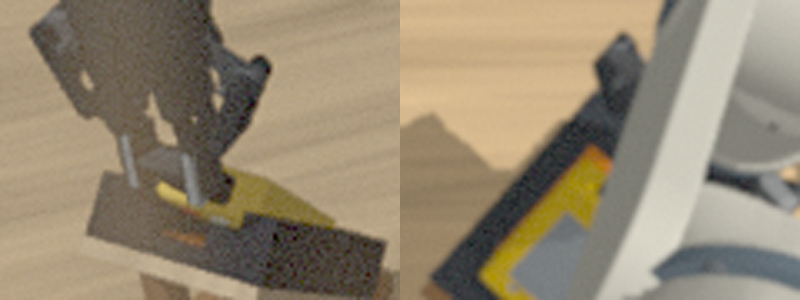

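Emit:
{"method": "move_arm", "body": {"targets": [{"dp":[0.15,0,-0.2],"roll":0},{"dp":[0.3,0,-0.4],"roll":0},{"dp":[0.45,0,-0.65],"roll":0},{"dp":[0.6,0,-0.85],"roll":0}]}}

```text
t: 4.4
tcp_pos: [0.5087, -0.2477, 0.1937]
tool_rot: [-2.921, 1.155, 0.0]
ft_force: [-0.1, -0.5, -4.5]
finger_gap: 0.0289
```

Free-moving: only the weight shows. Draw on, then lift.

Emit:
{"method": "move_arm", "body": {"targets": [{"dp":[0.3,0,-0.4],"roll":0},{"dp":[0.6,0,-0.85],"roll":0},{"dp":[0.9,0,-1.3],"roll":0},{"dp":[1.3,0,-1.85],"roll":0},{"dp":[1.7,0,-2.4],"roll":0},{"dp":[2.3,0,-3.3],"roll":0},{"dp":[2.3,0,-4.3],"roll":0}]}}

```text
t: 5.1
tcp_pos: [0.526, -0.264, 0.2375]
tool_rot: [-2.921, 1.156, -0.0]
ft_force: [-0.2, -1.1, -3.0]
finger_gap: 0.0292
```

Emit:
{"method": "move_arm", "body": {"targets": [{"dp":[0,0,-3],"roll":0},{"dp":[0,0,-7],"roll":0},{"dp":[0,0,-11],"roll":0},{"dp":[0,0,-15],"roll":0},{"dp":[0,0,-15],"roll":0}]}}

```text
t: 5.6
tcp_pos: [0.5279, -0.265, 0.3947]
tool_rot: [2.921, -1.156, 0.016]
ft_force: [1.3, -0.2, -2.4]
finger_gap: 0.029
```

Run:
```python
from h import *
a=get_image('scene')
s=sense();print(s['t'],s['finger_gap'],s['ft_force'],s['tcp_pos'],s['joints'])
hsv=cv2.cvtColor(a,cv2.COLOR_BGR2HSV);m=cv2.inRange(hsv,(20,120,60),(35,255,255));m[:150]&=255
n,l,st,ce=cv2.connectedComponentsWithStats(m);print([ (st[i],ce[i]) for i in range(1,n) if st[i][4]>40])
cv2.imwrite('pics/p10.png',a)
to([.42,-.02,.33],YC-.5*np.pi)
```

```text
5.65 0.029173791498580945 [ 0.62836037 -0.00763967 -2.41314582] [ 0.52701609 -0.26455289  0.39128063] [-4.67990698e-01  1.89170111e-01  1.52596652e+00  3.85853947e-04
  1.42008040e+00  1.85630704e+00]
[(array([167, 165,  64,  39, 912], dtype=int32), array([203.9747807 , 182.29385965]))]
dp cm [-24.57 -10.5    6.  ] roll -3.054 az now -2.324
```

View pics/p10.png

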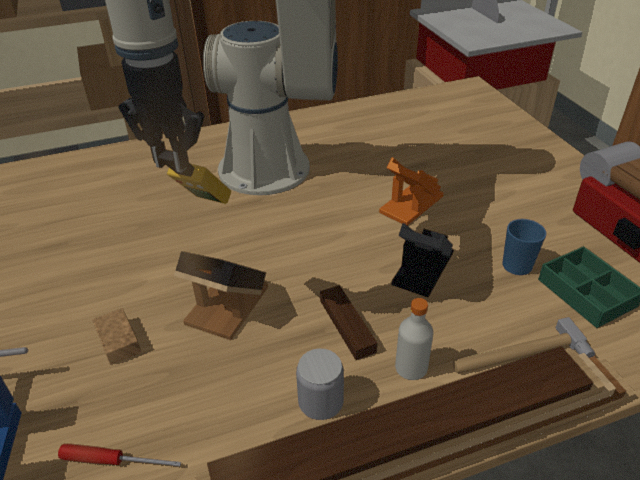

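```bash
cat >> h.py <<'E'
def tiltbox(cam,s,yaw,th,L=.104):
    """bbox of body for meter at tilt th (deg from vertical, nose toward +u), u at yaw"""
    M=R.from_rotvec(s['tool_rot']).as_matrix();G=s['tcp_pos']-M[:,2]*.005
    u=np.array([np.cos(yaw),np.sin(yaw),0]);k=np.array([0,0,1.]);a=np.radians(th)
    m=np.sin(a)*u-np.cos(a)*k;n=np.cos(a)*u+np.sin(a)*k;y=np.cross(m,n)
    P=np.array([proj(cam,G+(L+x)*m+b*y+c*n) for x in(-.055,.055) for b in(-.033,.033) for c in(-.014,.014)])
    return np.r_[P.min(0),P.max(0)].round(0)
E
python3 - <<'E'
from h import *
s=sense()
for th in(20,30,35,40,45):print(th,tiltbox('scene',s,YF,th))
for z in(-.015,-.02,-.025,-.03,-.035,-.04):print(z,proj('scene',pt(SF,YF,-.073,.056,z)),proj('scene',pt(SF,YF,-.073,-.056,z)),pt(SF,YF,-.073,0,z))
print('top',proj('scene',pt(SF,YF,-.073,.056,.026)),proj('scene',pt(SF,YF,-.073,-.056,.026)))
E
```

```text
20 [160. 169. 223. 228.]
30 [163. 163. 229. 215.]
35 [164. 161. 231. 208.]
40 [166. 158. 234. 201.]
45 [167. 155. 236. 194.]
-0.015 [173.25793592 272.44201792] [225.52503014 288.50928172] [ 0.52013435 -0.2581239   0.13301219]
-0.02 [172.51577577 275.0302722 ] [224.76731949 291.18355566] [ 0.52271017 -0.26054571  0.12947666]
-0.025 [171.77338513 277.61933031] [224.00936594 293.85868691] [ 0.52528598 -0.26296752  0.12594113]
-0.03 [171.03076389 280.20919261] [223.25116937 296.5346759 ] [ 0.5278618  -0.26538933  0.12240559]
-0.035 [170.28791195 282.79985949] [222.49272965 299.21152303] [ 0.53043761 -0.26781115  0.11887006]
-0.04 [169.54482919 285.39133132] [221.73404668 301.88922871] [ 0.53301343 -0.27023296  0.11533452]
top [179.33496883 251.24860511] [231.72910991 266.61252076]
```

Emit:
{"method": "move_arm", "body": {"targets": [{"dp":[4,0,0],"roll":0},{"dp":[8,0,0],"roll":0},{"dp":[12,0,1],"roll":0},{"dp":[12.1,0,4],"roll":0},{"dp":[12.1,0,8],"roll":0},{"dp":[12.1,0,12],"roll":0},{"dp":[12.1,0,15],"roll":0},{"dp":[12.1,0,16],"roll":0},{"dp":[12.1,0,16],"roll":0}]}}

```text
t: 6.55
tcp_pos: [0.6151, -0.3471, 0.2297]
tool_rot: [-2.921, 1.156, -0.003]
ft_force: [-0.0, 0.9, -1.8]
finger_gap: 0.0292
```

Run:
```python
from h import *
P=np.array([.524,-.2617,.128]);u=np.array([np.cos(YF),np.sin(YF),0]);s=sense();M=R.from_rotvec(s['tool_rot']).as_matrix()
print(s['tcp_pos'],s['ft_force'])
for th in(35,25,15,5,-5,-15,-25,-35,-42):
    a=np.radians(th);m=np.array([np.sin(a),-np.cos(a)]);n=np.array([np.cos(a),np.sin(a)])
    g=-.14*m-.014*n;T=P+u*g[0]+[0,0,g[1]-.005];print(th,np.round(100*M.T@(T-s['tcp_pos']),2))
```

```text
[ 0.61505165 -0.34710825  0.22971078] [-0.03914631  0.88777007 -1.79316828]
35 [-3.31  0.01  0.  ]
25 [-5.3   0.01 -1.43]
15 [-7.5  0.  -2.5]
5 [-9.86  0.   -3.17]
-5 [-12.3   -0.    -3.42]
-15 [-14.75  -0.    -3.24]
-25 [-1.713e+01 -1.000e-02 -2.640e+00]
-35 [-1.936e+01 -1.000e-02 -1.630e+00]
-42 [-2.081e+01 -1.000e-02 -7.100e-01]
```

Emit:
{"method": "move_arm", "body": {"targets": [{"dp":[-2,0,0],"roll":0},{"dp":[-3.3,0,0],"roll":0},{"dp":[-4.0,0,-0.5],"roll":0},{"dp":[-4.7,0,-1.0],"roll":0},{"dp":[-5.3,0,-1.4],"roll":0},{"dp":[-6,0,-1.8],"roll":0},{"dp":[-6.8,0,-2.2],"roll":0},{"dp":[-7.5,0,-2.5],"roll":0}]}}

```text
t: 7.35
tcp_pos: [0.5604, -0.2957, 0.2555]
tool_rot: [-2.921, 1.156, -0.006]
ft_force: [3.0, -1.7, -3.1]
finger_gap: 0.0291
```

```bash
cat >> h.py <<'E'
def ybox():
    a=get_image('scene');m=cv2.inRange(cv2.cvtColor(a,cv2.COLOR_BGR2HSV),(20,120,60),(35,255,255))
    n,l,st,ce=cv2.connectedComponentsWithStats(m);return [(list(map(int,[q[0],q[1],q[0]+q[2],q[1]+q[3]])),int(q[4])) for q in st[1:] if q[4]>40]
E
python3 - <<'E'
from h import *
s=sense();print(s['ft_force'],s['ft_torque'],ybox())
for th in(35,25,15,5):print(th,tiltbox('scene',s,YF,th))
E
```

```text
[ 2.95075809 -1.7146653  -3.12222471] [-0.69691043 -0.84205975  0.02871089] [([161, 256, 216, 304], 925)]
35 [164. 241. 227. 281.]
25 [161. 246. 222. 294.]
15 [158. 251. 216. 307.]
5 [155. 255. 209. 318.]
```

Emit:
{"method": "move_arm", "body": {"targets": [{"dp":[-1.2,0,-0.35],"roll":0},{"dp":[-2.4,0,-0.67],"roll":0},{"dp":[-3.6,0,-0.82],"roll":0},{"dp":[-4.8,0,-0.92],"roll":0},{"dp":[-6.0,0,-0.85],"roll":0},{"dp":[-7.25,0,-0.74],"roll":0},{"dp":[-8.4,0,-0.5],"roll":0},{"dp":[-9.6,0,-0.14],"roll":0},{"dp":[-10.7,0,0.3],"roll":0}]}}

```text
t: 8.3
tcp_pos: [0.481, -0.2212, 0.2524]
tool_rot: [-2.921, 1.156, -0.005]
ft_force: [3.1, -1.7, 2.0]
finger_gap: 0.029
```

Run:
```python
from h import *
s=sense();print(s['ft_force'],s['ft_torque'],ybox())
for th in(-10,-20,-30,-40):print(th,tiltbox('scene',s,YF,th))
```

```text
[ 3.06366399 -1.66784868  1.97538856] [-0.73194922 -0.74659164  0.01430981] [([176, 233, 220, 301], 1531)]
-10 [186. 226. 228. 292.]
-20 [181. 229. 224. 298.]
-30 [173. 231. 221. 301.]
-40 [164. 232. 218. 302.]
```

Emit:
{"method": "move_arm", "body": {"targets": [{"dp":[-0.8,0,0.35],"roll":0},{"dp":[-1.6,0,0.8],"roll":0},{"dp":[-2.0,0,1.1],"roll":0}]}}

```text
t: 8.65
tcp_pos: [0.4643, -0.2057, 0.24]
tool_rot: [-2.92, 1.155, -0.0]
ft_force: [1.5, -2.3, 2.8]
finger_gap: 0.0293
```

Run:
```python
from h import *
s=sense();print(s['ft_force'],s['ft_torque'],ybox())
for th in(-30,-35,-40,-45):print(th,tiltbox('scene',s,YF,th))
```

```text
[ 1.51216988 -2.33520323  2.7632386 ] [-0.68824143 -0.66666279  0.03335967] [([175, 232, 224, 300], 1556)]
-30 [181. 229. 228. 298.]
-35 [177. 230. 227. 299.]
-40 [173. 230. 226. 299.]
-45 [169. 229. 224. 299.]
```

Emit:
{"method": "move_arm", "body": {"targets": [{"dp":[1.5,0,-1.5],"roll":0},{"dp":[3,0,-5],"roll":0},{"dp":[3,0,-10],"roll":0},{"dp":[3,0,-15],"roll":0},{"dp":[3,0,-16],"roll":0}]}}

```text
t: 9.2
tcp_pos: [0.4868, -0.2266, 0.4046]
tool_rot: [-2.92, 1.155, -0.007]
ft_force: [0.7, -0.8, -1.4]
finger_gap: 0.0292
```

```bash
cat >> h.py <<'E'
def seat(ex,ez,phi,y=0,L=.104):
    """TCP for meter's lower bottom body edge at (ex,ez) mm in cradle, handle raised phi deg"""
    a=np.radians(phi);r=lambda p,q:np.array([p*np.cos(a)+q*np.sin(a),-p*np.sin(a)+q*np.cos(a)])
    g=np.array([ex,ez])/1e3-r(.055,-.014)+r(-L,0)
    return pt(SC,YC,g[0],y,g[1])-[0,0,.005]
E
python3 - <<'E'
from h import *
s=sense();print(s['t'],s['tcp_pos'],s['ft_force'])
for th in(-30,-35,-40,-45):print(th,tiltbox('scene',s,YF,th))
print(ybox())
for e in((45,70,7),(45,12,7),(55.5,0,0)):print(e,seat(*e))
q=seat(45,12,7);q[2]=.38;to(q,YC-np.pi/2)
E
```

```text
9.2 [ 0.48680138 -0.2265673   0.40458532] [ 0.66885027 -0.84856916 -1.42073541]
-30 [154. 162. 207. 238.]
-35 [148. 161. 205. 238.]
-40 [143. 160. 204. 238.]
-45 [138. 159. 202. 238.]
[([147, 162, 201, 239], 1935)]
(45, 70, 7) [0.51669166 0.21236824 0.23859064]
(45, 12, 7) [0.54401711 0.18178523 0.19757845]
(55.5, 0, 0) [0.55516598 0.16930726 0.17008505]
dp cm [-23.74 -33.7    2.37] roll -3.053 az now -2.324
```

Emit:
{"method": "move_arm", "body": {"targets": [{"dp":[-3,-4,0],"roll":-0.14},{"dp":[-6,-8,0],"roll":-0.29},{"dp":[-9,-12,0],"roll":-0.44},{"dp":[-11,-15,0],"roll":-0.59},{"dp":[-13,-18,0],"roll":-0.74},{"dp":[-15,-21,0],"roll":-0.89},{"dp":[-17,-24,1],"roll":-1.04},{"dp":[-19,-27,1],"roll":-1.19},{"dp":[-21,-30,2],"roll":-1.34},{"dp":[-23,-33,2],"roll":-1.49},{"dp":[-23.7,-33.7,2.4],"roll":-1.63},{"dp":[-23.7,-33.7,2.4],"roll":-1.77}]}}

```text
t: 10.45
tcp_pos: [0.5424, 0.183, 0.3758]
tool_rot: [-2.738, -1.54, 0.006]
ft_force: [0.0, -0.6, -2.7]
finger_gap: 0.0288
```

Run:
```python
from h import *
q=seat(45,12,7);q[2]=.38;to(q,YC-np.pi/2)
```

```text
dp cm [-0.03  0.2  -0.42] roll -1.275 az now -0.546
```

Emit:
{"method": "move_arm", "body": {"targets": [{"dp":[0,0.2,-0.4],"roll":-0.15},{"dp":[0,0.2,-0.4],"roll":-0.3},{"dp":[0,0.2,-0.4],"roll":-0.45},{"dp":[0,0.2,-0.4],"roll":-0.6},{"dp":[0,0.2,-0.4],"roll":-0.74},{"dp":[0,0.2,-0.4],"roll":-0.88},{"dp":[0,0.2,-0.4],"roll":-1.02},{"dp":[0,0.2,-0.4],"roll":-1.16},{"dp":[0,0.2,-0.4],"roll":-1.275},{"dp":[0,0.2,-0.4],"roll":-1.275}]}}

```text
t: 11.45
tcp_pos: [0.5429, 0.1816, 0.3771]
tool_rot: [-1.279, -2.863, 0.009]
ft_force: [-0.6, -0.3, -2.5]
finger_gap: 0.0293
```

Run:
```python
from h import *
s=sense();print(s['t'],s['tcp_pos'],s['ft_force'],s['finger_gap'])
for th in(30,35,40,45):print(th,tiltbox('scene',s,YC,th),tiltbox('top',s,YC,th))
print(ybox())
b=get_image('top');m=cv2.inRange(cv2.cvtColor(b,cv2.COLOR_BGR2HSV),(20,120,60),(35,255,255));n,l,st,c=cv2.connectedComponentsWithStats(m);print(st[st[:,4]>60])
to(seat(45,30,7),YC-np.pi/2)
to(seat(45,12,7),YC-np.pi/2)
```

```text
11.45 [0.54286286 0.18161892 0.37707695] [-0.61367597 -0.26696543 -2.52512015] 0.02934600864656124
30 [415. 126. 458. 177.] [149. 202. 199. 270.]
35 [416. 123. 461. 171.] [143. 204. 197. 273.]
40 [417. 121. 463. 165.] [137. 205. 195. 277.]
45 [418. 119. 465. 158.] [131. 206. 193. 280.]
[([419, 123, 463, 166], 840)]
[[     0      0    640    480 306325]
 [   140    209     51     47    874]]
dp cm [ 1.19  0.15 16.77] roll -0.004 az now 0.726
dp cm [-0.09  0.17 18.04] roll -0.004 az now 0.726
```

Emit:
{"method": "move_arm", "body": {"targets": [{"dp":[1.2,0.15,3],"roll":0},{"dp":[1.2,0.15,7],"roll":0},{"dp":[1.2,0.15,11],"roll":0},{"dp":[1.2,0.15,14.5],"roll":0},{"dp":[1.2,0.15,16.2],"roll":0},{"dp":[1.2,0.15,16.7],"roll":0},{"dp":[1.2,0.15,16.7],"roll":0}]}}

```text
t: 12.25
tcp_pos: [0.535, 0.1912, 0.2103]
tool_rot: [-1.288, -2.858, 0.009]
ft_force: [0.1, 0.7, -1.8]
finger_gap: 0.0291
```

Run:
```python
from h import *
f=lambda i:cv2.resize(np.clip(255*(i/255.)**.6,0,255).astype('uint8'),(400,300),interpolation=cv2.INTER_CUBIC)
a=get_image('scene')[195:285,375:495];b=get_image('top')[205:295,135:255]
cv2.imwrite('pics/p11.png',np.hstack([f(a),f(b)]))
s=sense();print(s['ft_force'],s['tcp_pos']);to(seat(45,30,7))
C=[(x,y,z) for x in(-.055,.055) for y in(-.033,.033) for z in(.014,-.014)]
for q in((.07,.044,.024),(.07,-.044,.024),(-.056,.044,.01),(-.056,-.044,.01)):
    p=pt(SC,YC,*q);print(q,((proj('scene',p)-[375,195])/.3).round(),((proj('top',p)-[135,205])/.3).round()+[400,0])
# predicted body top corners
u=np.array([np.cos(YC),np.sin(YC),0]);k=np.array([0,0,1.]);a=np.radians(38);m=np.sin(a)*u-np.cos(a)*k;n=np.cos(a)*u+np.sin(a)*k;y=np.cross(n,m);G=s['tcp_pos']+[0,0,.005]
for x in(-.055,.055):
  for yy in(-.033,.033):
    p=G+(.104+x)*m+yy*y+.014*n;print('body',x,yy,((proj('scene',p)-[375,195])/.3).round(),((proj('top',p)-[135,205])/.3).round()+[400,0])
```

```text
[ 0.55604931  0.47833919 -2.93214641] [0.53607268 0.19160023 0.21201293]
dp cm [ 0.01 -0.06  0.17] roll 0.000 az now 0.725
(0.07, 0.044, 0.024) [139.  99.] [576. 291.]
(0.07, -0.044, 0.024) [265. 137.] [485. 188.]
(-0.056, 0.044, 0.01) [91. 87.] [679. 165.]
(-0.056, -0.044, 0.01) [230. 129.] [582.  57.]
body -0.055 -0.033 [245.  23.] [525.  99.]
body -0.055 0.033 [140.  -7.] [601. 183.]
body 0.055 -0.033 [262.  76.] [469. 200.]
body 0.055 0.033 [166.  48.] [540. 280.]
```

View pics/p11.png

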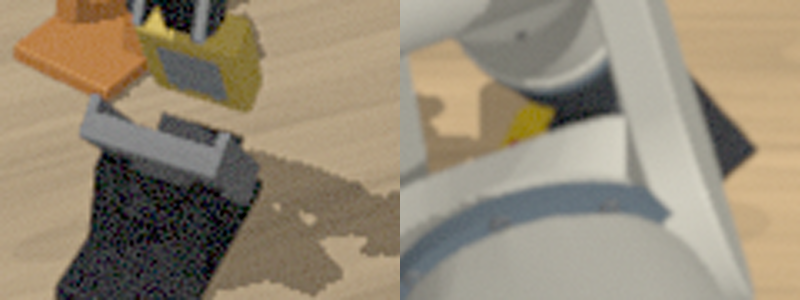

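Emit:
{"method": "move_arm", "body": {"targets": [{"dp":[-0.4,-0.05,0.6],"roll":0},{"dp":[-0.8,-0.05,1.0],"roll":0},{"dp":[-1.3,-0.05,1.45],"roll":0},{"dp":[-1.3,-0.05,1.45],"roll":0}]}}

```text
t: 12.75
tcp_pos: [0.5444, 0.1808, 0.1969]
tool_rot: [-1.289, -2.86, 0.007]
ft_force: [-1.1, 0.4, -2.8]
finger_gap: 0.0288
```

Emit:
{"method": "move_arm", "body": {"targets": [{"dp":[-0.15,0,0.15],"roll":0},{"dp":[-0.3,0,0.3],"roll":0},{"dp":[-0.45,0,0.45],"roll":0},{"dp":[-0.55,0,0.55],"roll":0}]}}

```text
t: 13.15
tcp_pos: [0.5481, 0.1766, 0.1913]
tool_rot: [-1.289, -2.86, 0.007]
ft_force: [0.6, -0.2, -2.0]
finger_gap: 0.0291
```

Run:
```python
from h import *
s=sense();print(s['t'],s['ft_force'],s['ft_torque'])
for e in((45,4,7),(45,0,7),(52,0,7),(55.5,0,0)):to(seat(*e),YC-np.pi/2)
```

```text
13.15 [ 0.56181856 -0.2426774  -2.00303151] [-0.0740787  -0.15456605 -0.0257093 ]
dp cm [ 0.09  0.04 -0.07] roll -0.005 az now 0.724
dp cm [-0.19  0.05  0.22] roll -0.005 az now 0.724
dp cm [0.3  0.05 0.71] roll -0.005 az now 0.724
dp cm [-1.02  0.06  2.11] roll -0.005 az now 0.724
```

Now slide down the slope in small steps, feeling for the bed, then for the foot stop.

Emit:
{"method": "move_arm", "body": {"targets": [{"dp":[-0.1,0.05,0.1],"roll":-0.005},{"dp":[-0.2,0.05,0.2],"roll":-0.005},{"dp":[-0.2,0.05,0.2],"roll":-0.005}]}}

```text
t: 13.45
tcp_pos: [0.5498, 0.1754, 0.1891]
tool_rot: [-1.282, -2.863, 0.007]
ft_force: [0.1, 0.3, -3.4]
finger_gap: 0.0293
```

Emit:
{"method": "move_arm", "body": {"targets": [{"dp":[0.12,0,0.12],"roll":0},{"dp":[0.25,0,0.25],"roll":0},{"dp":[0.35,0,0.35],"roll":0},{"dp":[0.35,0,0.35],"roll":0}]}}

```text
t: 13.85
tcp_pos: [0.548, 0.1777, 0.1862]
tool_rot: [-1.282, -2.865, 0.007]
ft_force: [1.5, -3.7, 2.7]
finger_gap: 0.0291
```

Emit:
{"method": "move_arm", "body": {"targets": [{"dp":[-0.25,0,0.2],"roll":0},{"dp":[-0.45,0,0.42],"roll":0},{"dp":[-0.7,0,0.65],"roll":0},{"dp":[-0.9,0,0.88],"roll":0}]}}

```text
t: 14.25
tcp_pos: [0.5546, 0.171, 0.178]
tool_rot: [-1.282, -2.865, 0.005]
ft_force: [0.6, -1.4, 6.3]
finger_gap: 0.029
```

Run:
```python
from h import *
s=sense();print(s['t'],s['ft_force'],s['ft_torque']);f=s['ft_force']
print('u',f@[np.cos(YC),np.sin(YC),0],'lat',f@[-np.sin(YC),np.cos(YC),0]);print(ybox())
for th in(35,38,42,45,48):print(th,tiltbox('scene',s,YC,th))
```

```text
14.25 [ 0.564623   -1.3605995   6.26202012] [0.2562393 0.3080646 0.007245 ]
u -1.3908009060777156 lat 0.4854925095642283
[([411, 218, 426, 232], 105), ([429, 218, 449, 239], 224)]
35 [405. 215. 446. 253.]
38 [406. 214. 448. 249.]
42 [406. 212. 449. 245.]
45 [407. 211. 450. 241.]
48 [407. 210. 452. 238.]
```

Emit:
{"method": "move_arm", "body": {"targets": [{"dp":[-0.12,0,0.12],"roll":0},{"dp":[-0.25,0,0.24],"roll":0},{"dp":[-0.36,0,0.36],"roll":0},{"dp":[-0.45,0,0.45],"roll":0},{"dp":[-0.45,0,0.45],"roll":0}]}}

```text
t: 14.8
tcp_pos: [0.5582, 0.1674, 0.1735]
tool_rot: [-1.283, -2.865, 0.004]
ft_force: [0.0, -1.2, 5.4]
finger_gap: 0.0292
```

Run:
```python
from h import *
s=sense();f=s['ft_force'];print(s['t'],f,s['ft_torque'],f@[np.cos(YC),np.sin(YC),0]);print(ybox())
to(seat(55.5,0,0),YC-np.pi/2)
im=get_image('scene');cv2.imwrite('pics/now.png',im)
y=cv2.inRange(cv2.cvtColor(im,cv2.COLOR_BGR2HSV),(20,120,60),(35,255,255))[205:250,395:460]
for th in(40,42,45,48):print(th,tiltbox('scene',s,YC,th))
for r in y[::2]:print(''.join('#' if v else '.' for v in r))
```

```text
14.8 [ 0.04273205 -1.16163452  5.41652393] [0.15300113 0.41783263 0.02978207] -0.8947082563124648
[([412, 220, 425, 232], 84), ([429, 220, 449, 239], 205)]
dp cm [ 0.34 -0.1   0.35] roll -0.001 az now 0.729
40 [405. 216. 448. 250.]
42 [405. 215. 448. 248.]
45 [406. 214. 450. 244.]
48 [406. 213. 451. 240.]
.................................................................
.................................................................
.................................................................
.................................................................
.................................................................
.................................................................
.................................................................
.................................................................
...................##....................#######.................
..................#####..................########................
.................########...............##########...............
.................#############.........###########...............
.................####..#.#####........##############.............
....................##.......#.....#.################............
...................................##################............
........................................######...#####...........
.........................................####......##............
.................................................................
.................................................................
.................................................................
.................................................................
.................................................................
.................................................................
```

Emit:
{"method": "move_arm", "body": {"targets": [{"dp":[0.06,-0.03,0.06],"roll":0},{"dp":[0.12,-0.06,0.12],"roll":0},{"dp":[0.12,-0.06,0.12],"roll":0}]}}

```text
t: 15.2
tcp_pos: [0.5582, 0.1676, 0.1735]
tool_rot: [1.284, 2.867, -0.003]
ft_force: [2.3, -4.7, 9.8]
finger_gap: 0.0285
```

Run:
```python
from h import *
s=sense();f=s['ft_force'];print(s['t'],f,s['tcp_pos'],f@[np.cos(YC),np.sin(YC),0])
to(seat(55.5,0,0),YC-np.pi/2)
```

```text
15.2 [ 2.26424309 -4.65649704  9.76696335] [0.5581956  0.16762002 0.17350022] -4.980984990006986
dp cm [ 0.33 -0.11  0.34] roll -0.001 az now 0.729
```

Emit:
{"method": "move_arm", "body": {"targets": [{"dp":[0,0,0],"roll":0},{"dp":[0,0,0],"roll":0}]}}

```text
t: 15.4
tcp_pos: [0.5581, 0.1676, 0.1736]
tool_rot: [-1.284, -2.867, 0.003]
ft_force: [-0.5, -1.1, 6.5]
finger_gap: 0.0288
```

Emit:
{"method": "move_arm", "body": {"targets": [{"dp":[0,0,0],"roll":0},{"dp":[0,0,0],"roll":0},{"dp":[0,0,0],"roll":0},{"dp":[0,0,0],"roll":0}], "claw": 0.1}}

```text
t: 15.8
tcp_pos: [0.5581, 0.1676, 0.1734]
tool_rot: [-1.284, -2.867, 0.003]
ft_force: [-0.2, -0.2, -0.1]
finger_gap: 0.0472
```

Run:
```python
from h import *
s=sense();print(s['t'],s['ft_force'],s['finger_gap'],ybox())
```

```text
15.8 [-0.20071166 -0.23133377 -0.12280589] 0.04717269957196952 [([407, 220, 449, 239], 222)]
```

Emit:
{"method": "move_arm", "body": {"targets": [{"dp":[-0.5,0,-1],"roll":0},{"dp":[-1,0,-3],"roll":0},{"dp":[-1.5,0,-7],"roll":0},{"dp":[-2,0,-11],"roll":0},{"dp":[-6,0,-15],"roll":0},{"dp":[-11,0,-18],"roll":0},{"dp":[-16,0,-18],"roll":0},{"dp":[-21,0,-18],"roll":0},{"dp":[-25,0,-18],"roll":0},{"dp":[-25,0,-18],"roll":0}]}}

```text
t: 16.85
tcp_pos: [0.7274, -0.0239, 0.3533]
tool_rot: [1.289, 2.863, -0.005]
ft_force: [-0.0, 0.8, 0.0]
finger_gap: 0.0471
```

Run:
```python
from h import *
s=sense();print(s['t'],s['tcp_pos'],s['ft_force'])
f=lambda i:cv2.resize(np.clip(255*(i/255.)**.6,0,255).astype('uint8'),(400,300),interpolation=cv2.INTER_CUBIC)
A=get_image('scene');B=get_image('top')
cv2.imwrite('pics/p12.png',np.vstack([np.hstack([f(A[195:285,375:495]),f(B[205:295,135:255])]),np.hstack([f(A),f(B)])]))
m=cv2.inRange(cv2.cvtColor(B,cv2.COLOR_BGR2HSV),(20,120,60),(35,255,255));n,l,st,c=cv2.connectedComponentsWithStats(m)
i=[k for k in range(1,n) if st[k][4]>200];print([(st[k],c[k]) for k in i])
for q in((1,'x'),):
  for x in(-.054,.056):
    for y in(-.033,.033):print(x,y,proj('top',pt(SC,YC,x,y,.028)),((proj('top',pt(SC,YC,x,y,.028))-[135,205])/.3).round()+[400,0],((proj('scene',pt(SC,YC,x,y,.028))-[375,195])/.3).round())
```

```text
16.85 [ 0.72740408 -0.02388639  0.35334115] [-0.03706223  0.75314055  0.02942989]
[(array([ 168,  226,   51,   58, 1095], dtype=int32), array([194.6       , 252.80091324]))]
-0.054 -0.033 [186.62870457 229.71151104] [572.  82.] [222.  96.]
-0.054 0.033 [208.73421616 254.20874446] [646. 164.] [118.  65.]
0.056 -0.033 [165.06200339 262.00784246] [500. 190.] [248. 124.]
0.056 0.033 [185.83329219 285.39608937] [569. 268.] [152.  95.]
```

View pics/p12.png

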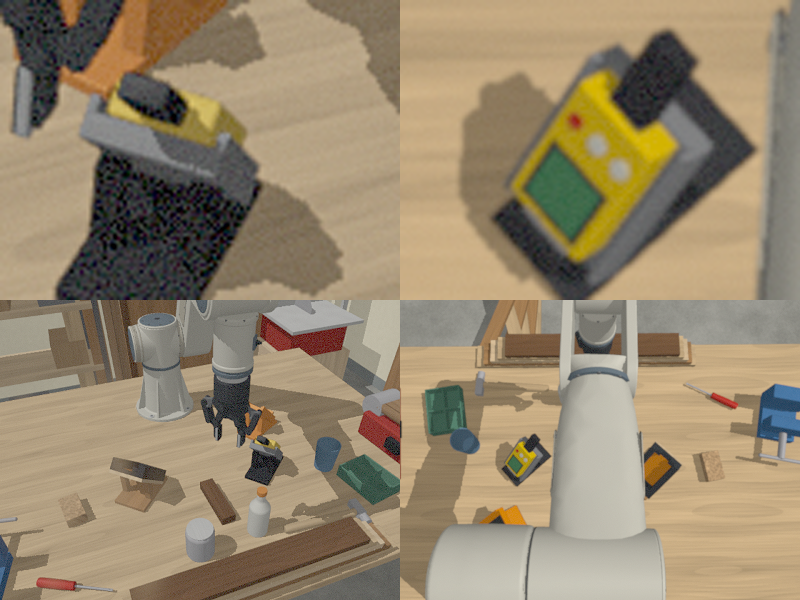

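Run:
```python
from h import *
B=get_image('top');m=cv2.inRange(cv2.cvtColor(B,cv2.COLOR_BGR2HSV),(20,120,60),(35,255,255));n,l,st,c=cv2.connectedComponentsWithStats(m)
print([(st[k],c[k]) for k in range(1,n) if st[k][4]>200],sense()['ft_force'])
print(finish_job())
```

```text
[(array([ 168,  226,   51,   58, 1093], dtype=int32), array([194.57548033, 252.78591034]))] [-0.71317423  0.09998228  0.1426048 ]
the job is handed in; nothing more can be done
None
```

The meter is in the charging cradle, screen up, between the cheeks, and the gripper has let go. I handed the job in at about 17 s of the 51 s allowed; no verdict was reported.

**How it was done**
- I pinched the handle and raised it about 10° about the body's lower edge. I then drew the meter out along its own length, with readings of about 5 N or less.
- The moves allowed no tilting of the tool, so I turned the meter over in two steps. I levered it in the pads against the upper wooden edge of the foam stand, with readings of about 5 N, and then rolled the tool about 175°.
- I lowered the meter onto the cradle bed nose first, felt the foot stop, laid the meter flat, gave it a light push and opened the gripper.

**Last checks**
- **Push test:** before release, the light push read about 11 N and the meter did not move, so I took the nose to be on the stop.
- **Pictures:** after release, the last views showed the screen and buttons up and the handle past the top end. The glue bottle, offcut, can, jar and sanding block all looked in place.
- **Stillness:** the meter had not moved between two pictures, and the gripper felt no force.

**What disagreed**
- **Stop position:** the stop was met about 5 mm higher up the slope than I had worked out. In the top view the body's lower edge also lay higher up the slope than expected, by about 10 mm. I put this down to error in my cradle position and in where the handle was gripped.
- **Nose contact:** I never saw the nose touch the stop, because the stop is black on black and the nose is hidden. That contact rests on the push test alone.

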